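# Clamp the board in the screened test box

### The arm

A 6-joint arm with a two-finger parallel gripper is mounted at the origin on a cart in front of the work surface, level with it; the furniture and walls round the work are solid. World frame = base frame: x ahead of the robot, y to its left, z up, the work surface at z = 0. Lengths are in m, angles in degrees, forces in N, time in s.
With the tool pointing down it reaches from about 0.375 to 0.925 m from the base axis. Payload 5.7 kg.
Tool frame: the origin (TCP) lies midway between the tips of the shut fingers; the grasp point (between the pads) lies 19 mm behind it; z points along the fingers, y is the line along which they close (so a half turn about z gives the same grasp; the last joint's range is limited). The gripper opens to 88 mm and grips with 3 to 60 N. Pads are 20 mm wide; open, the fingers measure 115 mm over their backs; the gripper's body (75 mm by 178 mm) begins 61 mm behind the grasp point.
Start: joints at [59.353, 20.558, 86.54, -0, 72.909, -6.595], TCP at [0.245, 0.548, 0.199] pointing down, gripper open.
Joint ranges: [-170.27, 170.27], [-57.76, 135], [12.27, 136.19], [-55.21, 235.2], [11.17, 155.16], [-170.74, 170.74]. Speed limits (degrees/s): [136.94, 136.94, 180, 180, 180, 180].

### API

Orientations are given as a 3x3 rotation matrix whose columns are the frame's x, y, z axes.
In Python, from bench import manip gives the robot as it stands. The module is installed in compiled form; this text tells all that it offers.
- The arm moves only by the shell command python3 -m handwheel 'ROWS' [FORCE]. ROWS is JSON, a list of rows, each a list of 3 entries, a list of its own where there are three numbers: the finger opening in mm, from 0 to 87.8, then the shift along the world's x, y, z scaled (see below), then the turn about the world's z scaled (see below). In form: [[fingers, [x, y, z], twist], ...]. A call has 1 to 12 rows; each row is the pose to reach, as a shift and turn from the pose commanded when the call began; what a row does not reach only later rows make up. The controller multiplies each number of a shift by 15 cm and each number of a turn by 30 degrees. A row lasts 1/8 s, in which the tool goes at most 62.5 mm and 10.7 degrees, less where a joint would pass 70% of its speed; a pose out of reach is approached as far as the arm can. A call with a number of a shift or a turn outside -1 to 1 is refused whole. A call with a gripper value outside its range is refused whole. The fingers move at their own pace and stop on an object; FORCE is the grip in N (left out, the last holds). Time passes only in rows, so rows that repeat a pose let the fingers close. It gives the time, the measured TCP pose, the force, the opening and the grip force at its end, in the units of the state.
- manip.observe(): the state, without advancing time (a new reading comes with each control period).
- manip.grab_frame(name): name is "scene" or "top" or "wrist"; returns a dict with "pixels" (384x512x3 uint8, blue, green, red), "range_z" (384x512 float32, m along the optical axis (not along the pixel's ray), 0 where there is no reading), "camera_matrix" (3x3 intrinsics, pixels), "T" (4x4, takes a point from camera to world coordinates); the wrist camera has in their place "tool_from_camera" (4x4, takes a point from camera to tool coordinates, whose origin is the TCP and whose axes are the flange's). Camera axes: x right, y down, z forward; pixel columns grow to the right and rows downward; lengths in m; the calibration is good to about 2 mm. A picture is of the moment at which its call begins: read the wrist's pose just before it.
- manip.job_done(): hands the job in; it is judged then, once.
The state is a dict: "time": time; "joint_positions": joint angles; "dq": joint speeds; "joint_torque": joint torques, N m; "tool_pos": TCP position; "ee_rot": TCP orientation; "force": force on the tool from outside, world axes, zero at the start; "ft_torque": the same for the moment, N m; "width": opening from 0.0 (shut) to 1.0 (fully open); "grip_force": force on a finger pad.
Only numpy, scipy, OpenCV 4.12 (cv2) and the standard library are available. Lean on these libraries where they do the work, as an engineer would, in place of code of your own. Each camera call takes 0.05 s, during which the arm holds its last target. There are 200 camera calls.

### The job

Lift the loose cover off the screened test box by its knob and set it aside right way up, flat on the bench, without dropping it. Then push the sliding stop along its rail until its sprung jaw is felt to hold the circuit board snugly against the far fence, not crushing it, and flip the cam lever fully over to lock the stop. Do not disturb the pliers, the desoldering pump and the orange meter.

Things in the scene. Friction and masses are not known exactly. Their poses are not given: they have to be found in the camera images.
- test_box: Screened test box fixed to the bench: a grey tray 146 x 216 mm outside on a rim of 164 x 236 mm, with brass spring fingers along its rim and wall tops 30 mm above its underside. Origin: centre of the underside; z up, y along the guide rail. Inside, seen along y: an adjustable fence at the -y end, then the circuit board, then the sliding stop at the +y end, which runs along a rail towards -y.
- cover_knob (a point): Black round knob on top of the cover, 27 mm across, gripping height 15 mm, on a thinner neck; this point is the knob's centre, 90 mm above the cover's lower edge, 23 mm above its top face.
- cover: Loose aluminium cover of the box, 156 x 226 x 67 mm, open below, walls 3 mm, 0.24 to 0.38 kg. Origin: centre of its open lower edge; z up; long side along y. It sits over the tray, 12 mm above the box's underside, gripped by brass spring contacts: it takes 6 to 12 N to lift over the first 10 mm, so grip firmly and pull slowly straight up; it is clear of the tray after 20 mm. It can stand on its lower edge.
- the_board: Brown circuit board, 84 mm (along the rail) x 130 x 14 mm, plate 2 mm thick, lying loose on two ledges in the box, hidden by the cover at first. Origin: centre of its underside. It lies 2 to 44 mm short of the fence, whose place is not told: the board has to be pushed on until it is felt to stop.
- jaw: Sprung jaw plate, 76 mm wide, on the front of the sliding stop. Origin: middle of the lower edge of its rubber face; the face looks along the box's -y. It springs back up to 4 mm into the stop: it gives 2.4 N at first and 4.8 N when fully in, after which the stop is solid.
- stop_lug_near (a point): Back face (+y side) of one of the two upright lugs of the sliding stop, the place to push it along -y: the lug at the box's -x side, 24 mm wide, 32 mm off the middle line; this point lies 7 mm under its top, which is 49 mm above the box's underside. The stop slides with about 5.5 N of friction, enough to stay against the jaw's spring, some 65 mm in all. The lever leans between the lugs.
- stop_lug_far (a point): The same point on the other lug, at the box's +x side, 32 mm off the middle line.
- lever_tip (a point): End of the cam lever (black grip 18 mm wide, 8 mm thick), 50 mm from its hinge, which runs along the box's x, 29 mm above the box's underside, in the middle of the stop. Open, it leans 35 degrees back to +y, its end 70 mm above the box's underside.
- cam_lever (a joint): Angle of the cam lever (rad): 0 open, 1.92 fully over, where it lies forward to -y, 15 degrees above level, its end 42 mm above the box's underside. It turns with about 2 N at its end, 3 N over the last 0.7 rad, where it presses a brake on the rail so that the stop can no longer be pushed; it stays where it is left.
- pliers: Blue long-nosed pliers, 40 x 116 x 11 mm, lying on the bench right of the box. Origin: centre of the underside.
- pump: Blue and black desoldering pump, 20 x 180 x 26 mm, lying crosswise on the bench to the left of the tall receiver, in front of the meter. Origin: centre of the underside.
- meter: Orange hand-held meter, 72 x 150 x 44 mm, lying behind the pump, left of the tall receiver, which stands 0.55 m high with its front 0.45 m ahead of the robot (0.09 m left to 0.11 m right): pass in front of it. The bench in front of the pump, 0.37 to 0.57 m ahead and 0.09 to 0.32 m to the left, is clear. Origin: centre of the underside.

How it is judged:
By the outcome, as a careful person would: the job done as asked, in the order asked, and still so for the second after the job is handed in, with the robot touching nothing.
It also fails if it takes over 58 s, if anything falls off the work surface, if the arm or the gripper's body presses on something with over 40 N, if the wrist force passes 120 N, or if a joint passes its speed limit or range.

## Working session

There is one attempt and no reset: what is moved stays moved. The work goes in short steps, Python scripts to look and compute and a shell command to move; the robot and the scene stay as the last step left them, time stands still between calls to the robot, and variables do not carry over. Pictures are saved under pics/ and viewed, at most 12 in all, crops included, and the job is handed in when it is done.

```bash
mkdir -p pics; cat > h.py <<'E'
import numpy as np, cv2
from bench import manip
def grab(n):
    s=manip.observe(); f=manip.grab_frame(n)
    if n=="wrist":
        T=np.eye(4);T[:3,:3]=np.array(s["ee_rot"]);T[:3,3]=s["tool_pos"]
        f["T"]=T@np.array(f["tool_from_camera"])
    return f
def cloud(f):
    K=np.array(f["camera_matrix"]);z=f["range_z"];v,u=np.mgrid[:z.shape[0],:z.shape[1]]
    p=np.stack([(u-K[0,2])/K[0,0]*z,(v-K[1,2])/K[1,1]*z,z],-1)
    T=np.array(f["T"]);w=p@T[:3,:3].T+T[:3,3]; w[z<=0]=np.nan
    return w
def ray(f,u,v,h):
    K=np.array(f["camera_matrix"]);T=np.array(f["T"])
    d=T[:3,:3]@np.linalg.solve(K,[u,v,1]);o=T[:3,3]
    return o+d*(h-o[2])/d[2]
E
python3 - <<'E'
from h import *
a=grab("scene");b=grab("top")
for n,f in(("scene",a),("top",b)):
    cv2.imwrite(f"pics/{n}0.png",f["pixels"]); np.save(f"pics/{n}0.npy",cloud(f))
    print(n,np.array(f["T"]).round(3).tolist())
s=manip.observe();print(s["time"],s["tool_pos"],np.round(s["ee_rot"],3).tolist(),s["force"])
E
```

```text
scene [[0.87, -0.236, 0.434, -0.067], [-0.493, -0.448, 0.746, -1.241], [0.018, -0.862, -0.506, 0.829], [0.0, 0.0, 0.0, 1.0]]
top [[0.002, -0.994, 0.105, 0.437], [-1.0, -0.003, -0.015, -0.135], [0.015, -0.105, -0.994, 1.468], [0.0, 0.0, 0.0, 1.0]]
0.1 [0.24422409 0.54730604 0.19849869] [[-0.913, 0.408, -0.001], [0.408, 0.913, -0.001], [0.0, -0.002, -1.0]] [-0.12661938 -0.34327108  0.25670385]
```

View pics/top0.png

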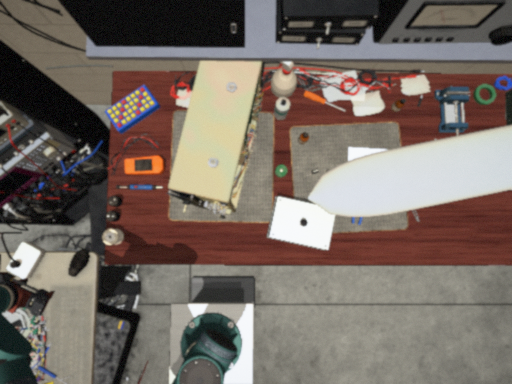

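View pics/scene0.png

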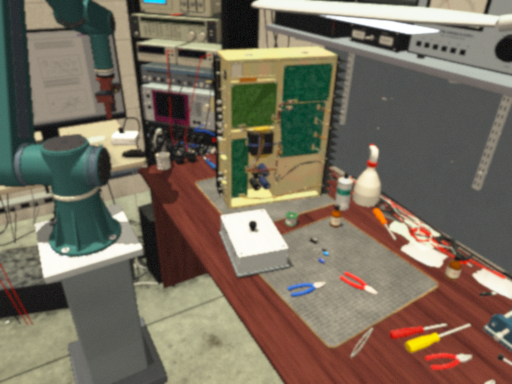

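The top view shows the cover at about (302,222) with its knob at (303,222), the receiver at (220,130), the meter at (143,165), the pump at (140,187), and a lamp over the bench from (310,190) to the right. In the scene view the cover is at (253,240) with the knob at (253,227), and the blue pliers are at (305,289).

```bash
python3 - <<'E'
from h import *
w=np.load("pics/top0.npy");im=cv2.imread("pics/top0.png")
p=w[195:252,262:340].reshape(-1,3)
m=(abs(p[:,2]-0.079)<0.012);q=p[m];print(len(q),q.mean(0),q[:,2].std())
r=cv2.minAreaRect(q[:,:2].astype(np.float32)*1000);print(r,cv2.boxPoints(r).round().tolist())
g=im[205:240,285:320].max(2);v,u=np.nonzero(g<70);print("dark",len(u),u.mean()+285,v.mean()+205)
u0,v0=u.mean()+285,v.mean()+205
K=None
f=grab("top");print(ray(f,u0,v0,.102),ray(f,u0,v0,.11))
for (x,y) in [(303,222),(400,185),(330,195),(470,165),(220,130),(200,190),(140,187),(143,165),(112,237),(282,171),(304,138)]: print((x,y),w[y,x].round(3))
s=np.load("pics/scene0.npy");si=cv2.imread("pics/scene0.png")
hsv=cv2.cvtColor(si,cv2.COLOR_BGR2HSV);g=si.max(2)
mm=(g<70);mm[:218]=0;mm[238:]=0;mm[:,:243]=0;mm[:,264:]=0
v,u=np.nonzero(mm);print("scene knob",len(u),u.mean(),v.mean(),np.nanmean(s[v,u],0))
q=s.reshape(-1,3);q=q[(q[:,0]>.3)&(q[:,0]<.6)&(q[:,1]<-.05)&(q[:,1]>-.45)&(abs(q[:,2]-.079)<.006)]
r=cv2.minAreaRect(q[:,:2].astype(np.float32)*1000);print(len(q),r,cv2.boxPoints(r).round().tolist(),q.mean(0))
E
```

```text
2356 [ 0.46032061 -0.34117432  0.08242163] 0.002921311005517544
((462.38330078125, -344.88592529296875), (226.63072204589844, 155.81761169433594), 77.63459014892578) [[362.0, -439.0], [514.0, -472.0], [563.0, -251.0], [411.0, -218.0]]
dark 17 303.4117647058824 221.88235294117646
[ 0.46469572 -0.34654859  0.102     ] [ 0.46453496 -0.34530694  0.11      ]
(303, 222) [ 0.464 -0.343  0.115]
(400, 185) [ 0.524 -0.436  0.755]
(330, 195) [ 0.505 -0.3    0.746]
(470, 165) [ 0.564 -0.576  0.758]
(220, 130) [ 0.686 -0.068  0.562]
(200, 190) [ 0.534 -0.019  0.557]
(140, 187) [0.603 0.287 0.013]
(143, 165) [0.686 0.27  0.043]
(112, 237) [0.407 0.371 0.066]
(282, 171) [ 0.666 -0.275  0.035]
(304, 138) [ 0.792 -0.359  0.067]
scene knob 27 252.2962962962963 225.37037037037038 [ 0.45486484 -0.35263282  0.10855011]
1951 ((479.3963317871094, -256.6534423828125), (410.6768493652344, 156.63815307617188), 77.64999389648438) [[359.0, -440.0], [512.0, -474.0], [600.0, -73.0], [447.0, -39.0]] [ 0.45593942 -0.34180653  0.08181002]
```

```bash
python3 - <<'E'
from h import *
t=np.load("pics/top0.npy").reshape(-1,3);s=np.load("pics/scene0.npy").reshape(-1,3)
for n,q in(("top",t),("scene",s)):
    m=(q[:,2]>.1)&(q[:,2]<.6)&(q[:,1]>-.2)&(q[:,1]<.2)&(q[:,0]>.35)&(q[:,0]<.8)
    p=q[m]
    for y in np.arange(-.14,.14,.04):
        r=p[abs(p[:,1]-y)<.02]
        if len(r):print(n,round(y,2),len(r),np.percentile(r[:,0],[0,2,10]).round(3))
H={}
for q in s:
    if .3<q[0]<.72 and -1<q[1]<-.44 and q[2]<.3:
        k=(int((q[0]-.3)/.03),int((-.44-q[1])/.03));H.setdefault(k,[]).append(q[2]*1000)
print("rows x from .3 step .03; cols y from -.44 step -.03; max z mm")
for i in range(14):print(f"{.3+.03*i:.2f}"," ".join("%4d"%np.percentile(H[(i,j)],95) if (i,j) in H else "   ." for j in range(18)))
E
```

```text
top -0.14 779 [0.641 0.658 0.678]
top -0.1 1662 [0.499 0.505 0.549]
top -0.06 1998 [0.474 0.492 0.51 ]
top -0.02 1896 [0.486 0.506 0.524]
top 0.02 1449 [0.483 0.508 0.522]
top 0.06 289 [0.51  0.521 0.524]
scene -0.14 3359 [0.632 0.673 0.687]
scene -0.1 3292 [0.487 0.502 0.509]
scene -0.06 3186 [0.47  0.49  0.506]
scene -0.02 1460 [0.476 0.496 0.509]
scene 0.02 627 [0.483 0.503 0.511]
scene 0.06 184 [0.484 0.517 0.519]
rows x from .3 step .03; cols y from -.44 step -.03; max z mm
0.30    2    2    2    3    2    2    2    1    1    2    1    2    1    .    .    .    .    .
0.33    3    3    2    2    2    2    2    2    1    1    1    1    2    0    .    .    .    .
0.36   77    2    2    2    2    2    1    2    1    1    1    1    1    1    .    .    .    .
0.39   81    2    2    2    2    2    2    2    1    1    2    1    1    1    1    .    .    .
0.42   82    5    5    5    5    5    4    4    4    4    4    1    2    1    1    .    .    .
0.45   83    5    4   12   13    5    4    5    4    4    4    3    6    1    1    1    .    .
0.48   83   68    5   12   13   12    4    4    4    5    4    6    8    0    1    1    .    .
0.51   82   16    4    5   14   11    4    4    4    4    4    8    6    0    1    1    1    .
0.54    5    6    5    5   13   10    4    5    4    5    4    9    1    0    1    1    1    .
0.57    6    5    5    5    5    4    4    4    4    5    5    3   17    2    1    1    1    1
0.60    5   14   13    5    4   11    4    5    4    3    4    2   22   20   27    8    9    0
0.63    5   11    5    5   10   13   14   11    4    4    4    1   19   21   27    9    9    6
0.66   13   11    5    6    4   13   13   13   10    4    4    1    1   18   24    9    9    9
0.69    5    3    4    4    4    4    5    4    4    4    4    1    1   14   20    1    9    8
```

```bash
python3 -m handwheel '[[87.8,[0.933,-1,0],0.8],[87.8,[0.933,-1,0],0.8],[87.8,[0.933,-1,0],0.8],[87.8,[0.933,-1,0],0.8]]' 
python3 -m handwheel '[[87.8,[0,-1,0],0],[87.8,[0,-1,0],0],[87.8,[0,-1,0],0]]'
python3 -m handwheel '[[87.8,[0,-1,0],0],[87.8,[0,-1,0],0],[87.8,[0,-1,0],0]]'
python3 - <<'E'
from h import *
q=np.load("pics/scene0.npy").reshape(-1,3);t=np.load("pics/top0.npy").reshape(-1,3);q=np.vstack([q,t])
for z in np.arange(.05,.6,.05):
    r=q[(abs(q[:,2]-z)<.025)&(abs(q[:,1])<.13)&(q[:,0]>.35)&(q[:,0]<.8)]
    if len(r):print(round(z,2),len(r),np.percentile(r[:,0],[0,1,5]).round(3))
E
```

```text
time: 0.65
tool_pos: [0.3862, 0.3953, 0.199]
ee_rot: [[-1.0, 0.003, 0.0], [0.003, 1.0, -0.001], [-0.0, -0.001, -1.0]]
force: [0.0, 1.1, -0.4]
width: 0.998
grip_force: 0.0
time: 1.02
tool_pos: [0.3834, 0.2449, 0.1989]
ee_rot: [[-1.0, 0.003, -0.001], [0.003, 1.0, -0.001], [0.001, -0.001, -1.0]]
force: [-0.4, -0.1, -0.7]
width: 0.999
grip_force: 0.0
time: 1.4
tool_pos: [0.3837, 0.0953, 0.1991]
ee_rot: [[-1.0, 0.003, -0.0], [0.003, 1.0, -0.001], [0.0, -0.001, -1.0]]
force: [-0.1, -0.6, -0.3]
width: 0.997
grip_force: 0.0
0.05 846 [0.5   0.503 0.507]
0.1 870 [0.478 0.488 0.499]
0.15 1017 [0.486 0.496 0.504]
0.2 827 [0.476 0.488 0.493]
0.25 1162 [0.47  0.474 0.494]
0.3 943 [0.48  0.497 0.504]
0.35 1134 [0.483 0.49  0.503]
0.4 1141 [0.486 0.5   0.504]
0.45 1266 [0.483 0.491 0.504]
0.5 1410 [0.486 0.496 0.503]
0.55 8062 [0.501 0.509 0.522]
```

```bash
python3 -m handwheel '[[87.8,[0,-1,0],0],[87.8,[0,-1,0],0],[87.8,[0,-1,0],0]]' 
python3 -m handwheel '[[87.8,[0,-1,0],0],[87.8,[0,-1,0],0],[87.8,[0,-1,0],0]]'
python3 -m handwheel '[[87.8,[0.527,-0.94,0],0],[87.8,[0.527,-0.94,0],0],[87.8,[0.527,-0.94,0],0],[87.8,[0.527,-0.94,0],0]]'
python3 - <<'E'
from h import *
f=grab("wrist");cv2.imwrite("pics/w1.png",f["pixels"]);w=cloud(f);np.save("pics/w1.npy",w)
g=f["pixels"].max(2)
m=((g<70)&(w[...,2]>.085)&(w[...,2]<.13)&(np.hypot(w[...,0]-.464,w[...,1]+.345)<.04)).astype(np.uint8)
v,u=np.nonzero(m);print(len(u),u.mean(),v.mean(),np.median(w[v,u],0));print(ray(f,u.mean(),v.mean(),.1095+.002))
q=w.reshape(-1,3);q=q[(abs(q[:,2]-.08)<.008)];print(len(q),np.median(q,0));r=cv2.minAreaRect(q[:,:2].astype(np.float32)*1000);print(r)
E
```

```text
time: 1.78
tool_pos: [0.3843, -0.055, 0.1993]
ee_rot: [[-1.0, 0.004, 0.0], [0.004, 1.0, -0.001], [-0.0, -0.001, -1.0]]
force: [-0.3, 0.8, 0.7]
width: 1.003
grip_force: 0.0
time: 2.15
tool_pos: [0.3845, -0.2055, 0.1993]
ee_rot: [[-1.0, 0.004, 0.001], [0.004, 1.0, -0.001], [-0.001, -0.001, -1.0]]
force: [0.3, 0.0, 0.2]
width: 1.002
grip_force: 0.0
time: 2.65
tool_pos: [0.4645, -0.3456, 0.1986]
ee_rot: [[-1.0, 0.003, 0.0], [0.003, 1.0, -0.001], [-0.0, -0.001, -1.0]]
force: [-0.3, 0.1, -0.6]
width: 1.0
grip_force: 0.0
650 258.2061538461538 182.85384615384615 [ 0.46137895 -0.34465191  0.11538208]
[ 0.4622224 -0.3444698  0.1115   ]
34102 [ 0.4522139  -0.34820365  0.08265006]
((480.14129638671875, -269.38604736328125), (379.8601379394531, 156.57994079589844), 77.68521881103516)
```

View pics/w1.png

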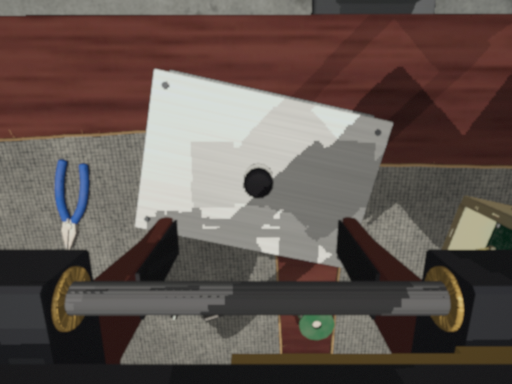

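The wrist view shows the cover with the black knob centred at (258,183), between the fingers. The pliers are clear at (70,200).

```bash
python3 -m handwheel '[[87.8,[-0.013,0.007,-0.35],0],[87.8,[-0.013,0.007,-0.6],0],[87.8,[-0.013,0.007,-0.7],0],[87.8,[-0.013,0.007,-0.747],0],[87.8,[-0.013,0.007,-0.747],0],[10,[-0.013,0.007,-0.747],0],[10,[-0.013,0.007,-0.747],0],[10,[-0.013,0.007,-0.747],0],[10,[-0.013,0.007,-0.747],0],[10,[-0.013,0.007,-0.747],0],[10,[-0.013,0.007,-0.747],0]]' 50
```

```text
time: 4.08
tool_pos: [0.4616, -0.3421, 0.0871]
ee_rot: [[-1.0, 0.001, -0.0], [0.001, 1.0, -0.0], [0.0, -0.0, -1.0]]
force: [-0.7, -1.3, 0.1]
width: 0.358
grip_force: 1.9
```

```bash
python3 -m handwheel '[[10,[0,0,0],0],[10,[0,0,0],0],[10,[0,0,0],0]]'
python3 -m handwheel '[[10,[0,0,0.02],0],[10,[0,0,0.04],0],[10,[0,0,0.06],0],[10,[0,0,0.08],0],[10,[0,0,0.1],0],[10,[0,0,0.12],0],[10,[0,0,0.14],0],[10,[0,0,0.16],0],[10,[0,0,0.19],0],[10,[0,0,0.23],0]]'
```

```text
time: 4.45
tool_pos: [0.4619, -0.3441, 0.0875]
ee_rot: [[-1.0, 0.001, 0.001], [0.001, 1.0, -0.003], [-0.001, -0.003, -1.0]]
force: [-1.2, -4.8, -1.4]
width: 0.257
grip_force: 50.0
time: 5.7
tool_pos: [0.4615, -0.3419, 0.1219]
ee_rot: [[-1.0, 0.001, -0.0], [0.001, 1.0, 0.0], [0.0, 0.0, -1.0]]
force: [-0.1, 0.3, -2.7]
width: 0.263
grip_force: 50.0
```

```bash
python3 -m handwheel '[[10,[0,0,0.2],0],[10,[0,0,0.45],0],[10,[0,0,0.667],0],[10,[-0.25,0,0.667],0.2],[10,[-0.5,0,0.667],0.41],[10,[-0.553,0,0.667],0.41],[10,[-0.553,0,0.667],0.41]]'
python3 - <<'E'
from h import *
f=grab("scene");cv2.imwrite("pics/s2.png",f["pixels"]);w=cloud(f);np.save("pics/s2.npy",w)
q=w.reshape(-1,3);q=q[(abs(q[:,0]-.38)<.15)&(abs(q[:,1]+.34)<.16)&(q[:,2]>.13)&(q[:,2]<.23)]
z=q[:,2];h,e=np.histogram(z,np.arange(.13,.235,.005));print(h,e.round(3))
E
```

```text
time: 6.58
tool_pos: [0.3788, -0.3423, 0.2222]
ee_rot: [[-0.978, -0.21, 0.001], [-0.21, 0.978, -0.001], [-0.001, -0.001, -1.0]]
force: [-0.0, -0.0, -4.1]
width: 0.255
grip_force: 50.0
[   0    0    0   10   91  115  106  113  108  106  114  119  110  122
  115  128  168 1858   29    4] [0.13  0.135 0.14  0.145 0.15  0.155 0.16  0.165 0.17  0.175 0.18  0.185
 0.19  0.195 0.2   0.205 0.21  0.215 0.22  0.225 0.23 ]
```

View pics/s2.png

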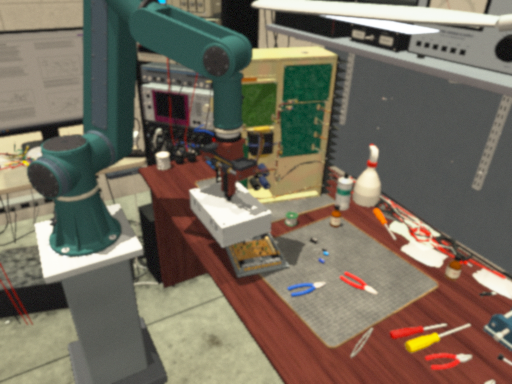

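The cover is held level at (230,212). The open tray with the brown board is under it at (257,257).

```bash
python3 -m handwheel '[[10,[0,0.33,0],0],[10,[0,0.67,0],0],[10,[0,1,0],0]]' | head -3
python3 -m handwheel '[[10,[0,0.33,0],0],[10,[0,0.67,0],0],[10,[0,1,0],0]]' | grep -v rot
python3 -m handwheel '[[10,[0,0.33,0],0],[10,[0,0.67,0],0],[10,[0,1,0],0],[10,[0,1,0],0]]' | grep -v rot
python3 -m handwheel '[[10,[0,0.4,0],0],[10,[0,0.69,0],0],[10,[0,0.69,0],0],[10,[0.25,0.69,0],0],[10,[0.51,0.69,-0.2],0],[10,[0.51,0.69,-0.45],0],[10,[0.51,0.69,-0.7],0],[10,[0.51,0.69,-0.8],0],[10,[0.51,0.69,-0.85],0],[10,[0.51,0.69,-0.88],0]]'
python3 - <<'E'
from h import *
f=grab("wrist");cv2.imwrite("pics/w3.png",f["pixels"])
E
```

```text
time: 7.0
tool_pos: [0.3798, -0.1907, 0.2219]
ee_rot: [[-0.977, -0.211, 0.001], [-0.211, 0.977, 0.0], [-0.001, -0.0, -1.0]]
time: 7.38
tool_pos: [0.3799, -0.0402, 0.2222]
force: [0.7, -0.5, -3.7]
width: 0.257
grip_force: 50.0
time: 7.88
tool_pos: [0.3793, 0.1118, 0.2221]
force: [-0.4, -0.6, -4.2]
width: 0.259
grip_force: 50.0
time: 9.12
tool_pos: [0.4562, 0.2114, 0.0904]
ee_rot: [[-0.977, -0.212, 0.002], [-0.212, 0.977, 0.0], [-0.002, -0.0, -1.0]]
force: [0.9, 0.7, -4.5]
width: 0.261
grip_force: 50.0
```

View pics/w3.png

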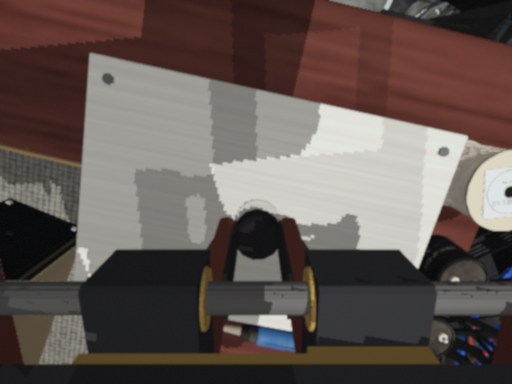

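The wrist view shows the cover hanging level, knob at (258,235). The grey mat's edge runs through (40,155) at lower left, so I check that the cover won't land partly on the mat.

```bash
python3 - <<'E'
from h import *
f=grab("top");im=cv2.imread("pics/top0.png")
hsv=cv2.cvtColor(im,cv2.COLOR_BGR2HSV)
m=((hsv[...,1]<70)&(hsv[...,2]>50)&(hsv[...,2]<170)).astype(np.uint8)
for u in range(174,235,6):
    c=np.nonzero(m[195:240,u])[0]; v=195+c.max() if len(c) else 0
    print(u,v,ray(f,u,v,0)[:2].round(3),end=' ')
print()
for v in range(195,222,5):
    c=np.nonzero(m[v,150:200])[0];u=150+c.min() if len(c) else 0;print(v,u,ray(f,u,v,0)[:2].round(3))
w=np.load("pics/top0.npy")
for u in (130,150,180,210):
    col=w[240:290,u];k=np.nonzero(abs(col[:,2])<.02)[0];print("edge",u,240+k.max(),col[k.max()].round(3))
b=np.load("pics/top0.npy").reshape(-1,3)
for x in np.arange(.3,.56,.02):
    print(f"{x:.2f}"," ".join("%3d"%(1000*np.median(r)) if len(r:=b[(abs(b[:,0]-x)<.01)&(abs(b[:,1]-y)<.015)&(b[:,2]>-.05)][:,2]) else "  ." for y in np.arange(.02,.42,.03)))
E
```

```text
174 218 [0.481 0.153] 180 219 [0.477 0.129] 186 219 [0.477 0.105] 192 219 [0.477 0.081] 198 219 [0.477 0.057] 204 219 [0.477 0.034] 210 219 [0.477 0.01 ] 216 219 [ 0.477 -0.014] 222 220 [ 0.474 -0.038] 228 220 [ 0.474 -0.062] 234 220 [ 0.474 -0.086] 
195 170 [0.573 0.171]
200 171 [0.553 0.166]
205 170 [0.533 0.17 ]
210 170 [0.513 0.169]
215 170 [0.493 0.169]
220 0 [0.472 0.836]
edge 130 264 [ 0.301  0.322 -0.006]
edge 150 264 [ 0.301  0.243 -0.003]
edge 180 264 [ 0.301  0.126 -0.004]
edge 210 264 [ 0.301  0.007 -0.   ]
0.30   0   0   0   0  -1   0  -1  -2   0   0   0  -1   0  -1
0.32   0   0   0   0   0   0   0   0   0   0   0   0   0   0
0.34   0  -1   0   0   0   0   0   0   0   0   0   0   0   0
0.36   0   0   0   0   1   0   0   1   0   0   0   0  -1   0
0.38   0   0   0   0   0   0   0   1  -1   0   0   0  10   1
0.40   0   0   0   0   0  -1   0   0  -1   0   0   6  61  62
0.42   0   0   0   0   1   0  -1   0   0   0   0  11  61  61
0.44   0   0   1   0   0   0   0   1  -1   1   0   0   2   0
0.46   1   0   1   0   0   0   0   0   0  -1   0   0   0   0
0.48   3   4   2   3   3   2   0   0   0  -1   1   0  46  47
0.50   5   4   3   4   2   2   0   0   0   0   0   0  43  47
0.52 468 399   3   3   3   2   0   0   0   0   0   0   2  -1
0.54 559 556   3   0   2   3   0   0   0   0   0   3  47  45
0.56 559 559   .   .   1   2   0   0   0   0   0   1  46   0
```

```bash
python3 -m handwheel '[[10,[-0.25,0,0],0],[10,[-0.453,0,0],0],[10,[-0.453,0,0],0],[10,[-0.453,0,-0.05],0],[10,[-0.453,0,-0.09],0],[10,[-0.453,0,-0.11],0],[10,[-0.453,0,-0.11],0]]' 
python3 -m handwheel '[[10,[0,0,-0.007],0],[10,[0,0,-0.007],0]]' | grep -E "pos|force"
python3 -m handwheel '[[10,[0,0,-0.007],0],[10,[0,0,-0.007],0]]' | grep -E "pos|force"
python3 -m handwheel '[[10,[0,0,-0.007],0],[10,[0,0,-0.007],0]]' | grep -E "pos|force"
```

```text
time: 10.1
tool_pos: [0.3873, 0.2113, 0.0728]
ee_rot: [[-0.977, -0.212, -0.001], [-0.212, 0.977, -0.0], [0.001, -0.0, -1.0]]
force: [0.4, 0.3, -4.1]
width: 0.26
grip_force: 50.0
tool_pos: [0.3873, 0.2114, 0.0722]
force: [-0.6, -0.6, -4.9]
grip_force: 50.0
tool_pos: [0.3874, 0.2115, 0.072]
force: [-2.7, -1.8, 8.9]
grip_force: 50.1
tool_pos: [0.3875, 0.2115, 0.0718]
force: [-4.6, -1.9, 21.2]
grip_force: 50.2
```

```bash
python3 -m handwheel '[[10,[0,0,0.012],0],[87.8,[0,0,0.012],0],[87.8,[0,0,0.012],0],[87.8,[0,0,0.012],0],[87.8,[0,0,0.012],0],[87.8,[0,0,0.1],0],[87.8,[0,0,0.4],0],[87.8,[0,0,0.8],0],[87.8,[0,0,1],0]]'
python3 - <<'E'
from h import *
f=grab("top");w=cloud(f);cv2.imwrite("pics/t4.png",f["pixels"])
f=grab("wrist");cv2.imwrite("pics/w4.png",f["pixels"]);w2=cloud(f)
for n,q in(("top",w),("wr",w2)):
    q=q.reshape(-1,3);q=q[(abs(q[:,0]-.39)<.11)&(abs(q[:,1]-.21)<.15)&(abs(q[:,2]-.068)<.006)]
    if len(q)<50: continue
    r=cv2.minAreaRect(q[:,:2].astype(np.float32)*1000);print(n,len(q),r)
    A=np.c_[q[:,:2],np.ones(len(q))];print("plane",np.linalg.lstsq(A,q[:,2],rcond=None)[0].round(4))
# box interior from top
q=w.reshape(-1,3)
c=np.array([.462,-.3445]);y=np.array([np.cos(np.radians(77.65)),np.sin(np.radians(77.65))]);x=np.array([y[1],-y[0]])
d=q[:,:2]-c;a=d@x;b=d@y
print("cols along a(-.09..), rows along b; max z mm")
for bb in np.arange(.12,-.121,-.01):
    print(f"{bb:.2f}"," ".join("%3d"%(1000*np.median(r)) if len(r:=q[(abs(a-aa)<.006)&(abs(b-bb)<.005)][:,2]) else "  ." for aa in np.arange(-.09,.091,.012)))
E
python3 - <<'E'
import cv2;i=cv2.imread("pics/t4.png")[180:270,120:370];cv2.imwrite("pics/t4c.png",cv2.resize(i,None,fx=3.2,fy=3.2,interpolation=cv2.INTER_CUBIC))
E
```

```text
time: 11.98
tool_pos: [0.3885, 0.2119, 0.2241]
ee_rot: [[-0.977, -0.212, 0.005], [-0.212, 0.977, 0.002], [-0.005, 0.001, -1.0]]
force: [1.1, -1.1, 0.1]
width: 0.996
grip_force: 0.0
top 1618 ((387.3449401855469, 211.12051391601562), (153.2977752685547, 226.04449462890625), 0.1832175999879837)
plane [ 0.0002 -0.0012  0.0673]
wr 27534 ((389.1968994140625, 229.4366455078125), (156.22967529296875, 260.7253723144531), 0.27750036120414734)
plane [-0.      0.0009  0.0675]
cols along a(-.09..), rows along b; max z mm
0.12   2   1   3   0   2   6   2   5   7   2   2   5   5   3   0   1
0.11   1  14  16  16  17  17  16  16  18  20  16  19  17  18  16   0
0.10   3  14  18  19   9  12  12  17  71   9   9  15  20  23  18   0
0.09   0  17  19  19  14  11  13  53  61 734 734  20  18  18  17   0
0.08   0  16  19  20  26  50  26  41  49 736 739 738 737 734  19   0
0.07   0  15  22  17  18  24  26  41 734 739 741 742 742 740 735   0
0.06   0  17  21  19  24  25  25  23 737 742 744 745 745 743 739   1
0.05   1  14  22  17  10  24  19  30 739 744 746 746 746 744 743 738
0.04   0  15  20  23  10   9  10 7
[... 450 characters left out ...]

-0.03   1  14  23  20  22  23  19  21 736 743 747 749 750 751 752 751
-0.04   0  10  18  22  25  20  23  23  23 742 746 748 751 752 752 752
-0.05   3  12  20  23  24  21  18  19  21 741 746 749 751 752 752 752
-0.06  -1  18  31  18  12  10  11  16  14 740 745 748 750 751 752 753
-0.07   1  16  22  21   6   7   9  15  17 374 743 748 750 751 753 754
-0.08  -1  15  18  20  13   9  10  14  17   9 742 747 750 751 753 754
-0.09   1  13  19  28  15  16  12  21  28  10 738 745 749 752 753 754
-0.10   2  16  20  23  25  25  23  32  30  30  33 743 749 751 753 754
-0.11   1  16  22  22  32  15  21  23  23  23  25 743 747 751 753 754
-0.12   1   2   8   8   2  12  -2   7   9   5   8 739 746 750 752 754
```

View pics/t4c.png

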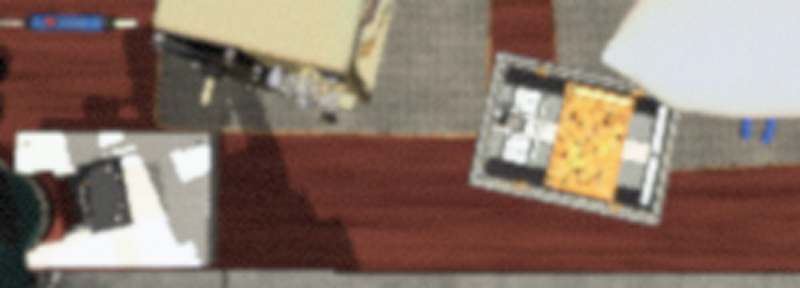

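The crop shows the cover flat on the bench at the left. In the open box the stop is at the left, which is the world +y end, the orange-brown board is in the middle, and the fence is at the right.

```bash
python3 -m handwheel '[[70,[-0.025,-0.4,0],-0.33],[70,[-0.025,-0.7,0],-0.67],[70,[-0.025,-1,0],-1]]' | head -2
python3 -m handwheel '[[70,[0,-0.4,0],0],[70,[0,-0.7,0],0],[70,[0,-1,0],0]]' | head -2
python3 -m handwheel '[[70,[0,-0.4,0],0],[70,[0,-0.7,0],0],[70,[0,-1,0],0]]' | head -2
python3 -m handwheel '[[70,[0.47,-0.45,0],-0.33],[70,[0.47,-0.9,0],-0.67],[70,[0.47,-0.905,0],-1]]' | head -2
python3 -m handwheel '[[70,[0,0,0],-0.33],[70,[0,0,0],-0.67],[70,[0,0,0],-1]]' | head -2
python3 -m handwheel '[[70,[0,0,0],-0.33],[70,[0,0,0],-0.67],[70,[0,0,0],-0.82],[70,[0,0,0],-0.82],[70,[0,0,0],-0.82]]'
python3 - <<'E'
from h import *
f=grab("wrist");cv2.imwrite("pics/w5.png",f["pixels"]);np.save("pics/w5.npy",cloud(f))
E
```

```text
time: 12.45
tool_pos: [0.3824, 0.0602, 0.2195]
time: 12.82
tool_pos: [0.3825, -0.0899, 0.2195]
time: 13.2
tool_pos: [0.3825, -0.2398, 0.2193]
time: 13.58
tool_pos: [0.4542, -0.3768, 0.2188]
time: 13.95
tool_pos: [0.4532, -0.3738, 0.2188]
time: 14.58
tool_pos: [0.4536, -0.374, 0.2196]
ee_rot: [[0.212, 0.977, -0.001], [0.977, -0.212, 0.001], [0.001, -0.001, -1.0]]
force: [-0.5, -0.7, -0.5]
width: 0.796
grip_force: 0.0
```

View pics/w5.png

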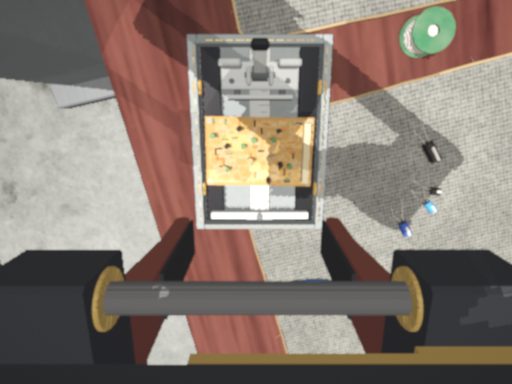

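The view shows the whole box. The lever tip is at (260,45), the lugs at (231,62) and (290,62), the jaw at (259,96), the board from (207,117) to (314,186), and the fence at (260,215).

```bash
python3 - <<'E'
from h import *
w=np.load("pics/w5.npy")
c=np.array([.462,-.3445]);t=np.radians(77.75);y=np.array([np.cos(t),np.sin(t)]);x=np.array([y[1],-y[0]])
p=lambda uv:((lambda q:(round(float((q[:2]-c)@x)*1000,1),round(float((q[:2]-c)@y)*1000,1),round(float(q[2])*1000,1)))(w[uv[1],uv[0]]))
for u in (231,290,260,220,300):
    print("col",u)
    print([p((u,v))[1:] for v in range(36,232,3)])
print("rim", [p(k) for k in [(190,60),(329,60),(196,200),(320,200),(230,38),(290,38),(230,226),(290,226)]])
E
```

```text
col 231
[(116.0, 13.9), (112.2, 17.5), (106.3, 32.9), (104.9, 23.8), (104.0, 10.2), (100.9, 9.6), (97.6, 10.0), (94.2, 10.5), (85.5, 52.1), (82.6, 52.5), (79.7, 51.4), (79.5, 25.6), (76.3, 25.9), (73.1, 25.5), (69.8, 27.2), (66.5, 27.1), (63.4, 25.5), (60.1, 26.9), (57.6, 9.7), (54.2, 9.2), (50.0, 32.4), (46.8, 30.0), (43.7, 10.9), (40.2, 9.9), (36.7, 9.6), (33.2, 9.0), (29.6, 10.0), (26.4, 20.7), (23.0, 22.6), (19.5, 21.2), (16.0, 22.3), (12.4, 21.4), (9.0, 23.0), (5.2, 19.7), (1.8, 21.8), (-1.8, 22.2), (-5.4, 22.0), (-9.1, 21.7), (-12.6, 22.6), (-16.1, 23.3), (-20.0, 21.9), (-23.7, 22.1), (-27.7, 20.7), (-31.2, 21.9), (-34.9, 22.2), (-38.6, 22.3), (-42.5, 22.0), (-46.3, 22.1), (-50.0, 22.5), (-53.8, 22.8), (-61.0, 9.3), (-65.0, 9.5), (-69.0, 9.6), (-72.8, 10.5), (-77.2, 9.4), (-80.9, 10.8), (-85.6, 8.9), (-89.4, 9.9), (-93.4, 10.4), (-90.9, 29.6), (-94.3, 31.3), (-104.9, 13.3), (-105.1, 23.7), (-105.6, 33.0), (-116.4, 16.2), (-126.9, 0.8)]
col 290
[(115.8, 14.6), (112.4, 16.1), (106.0, 34.4), (104.7, 24.2), (104.1, 9.0), (100.9, 8.9), (97.6, 9.5), (94.4, 9.0), (85.5, 51.7), (82.6, 
[... 3184 characters left out ...]
.1), (12.4, 21.5), (8.8, 20.7), (5.3, 21.7), (1.7, 21.4), (-1.8, 22.8), (-5.5, 21.8), (-9.1, 21.7), (-12.6, 23.0), (-16.3, 22.4), (-20.4, 20.0), (-23.6, 23.1), (-27.4, 22.3), (-31.0, 23.3), (-35.1, 21.4), (-38.9, 21.4), (-42.5, 22.3), (-46.3, 22.3), (-50.2, 21.8), (-54.1, 21.8), (-58.0, 21.7), (-62.3, 20.1), (-66.0, 20.9), (-70.2, 19.8), (-74.2, 19.7), (-78.4, 19.1), (-82.5, 18.9), (-86.1, 20.2), (-90.7, 18.5), (-90.8, 30.0), (-94.9, 29.7), (-102.1, 20.8), (-105.3, 23.4), (-105.7, 33.0), (-117.4, 13.8), (-126.5, 2.0)]
rim [(-78.8, 90.4, 15.1), (81.2, 90.1, 16.4), (-80.3, -78.0, 15.7), (79.3, -78.0, 16.1), (-32.0, 113.5, 16.4), (35.9, 113.5, 15.6), (-35.6, -106.7, 33.7), (39.8, -107.1, 32.8)]
```

```bash
python3 -m handwheel '[[56,[0.1,0.4,0],0],[56,[0.211,0.8,-0.1],0],[56,[0.211,0.913,-0.4],0],[56,[0.211,0.913,-0.533],0],[56,[0.211,0.913,-0.533],0]]' | head -2
python3 -m handwheel '[[56,[0,0,-0.3],0],[56,[0,0,-0.6],0],[56,[0,0,-0.673],0],[56,[0,0,-0.673],0],[56,[0,0,-0.673],0]]'
```

```text
time: 15.25
tool_pos: [0.4844, -0.2362, 0.1387]
time: 15.88
tool_pos: [0.487, -0.2385, 0.041]
ee_rot: [[0.214, 0.977, 0.003], [0.977, -0.214, -0.002], [-0.001, 0.003, -1.0]]
force: [-0.5, -0.3, 0.2]
width: 0.635
grip_force: 0.0
```

```bash
python3 -m handwheel '[[56,[-0.0057,-0.026,0],0],[56,[-0.0113,-0.052,0],0],[56,[-0.0142,-0.065,0],0],[56,[-0.0170,-0.078,0],0],[56,[-0.0198,-0.091,0],0],[56,[-0.0226,-0.104,0],0],[56,[-0.0255,-0.117,0],0],[56,[-0.0283,-0.13,0],0]]'
python3 -m handwheel '[[56,[-0.0057,-0.026,0],0],[56,[-0.0113,-0.052,0],0],[56,[-0.0170,-0.078,0],0],[56,[-0.0226,-0.104,0],0]]'
```

```text
time: 16.88
tool_pos: [0.4813, -0.257, 0.0391]
ee_rot: [[0.214, 0.977, -0.0], [0.977, -0.214, 0.0], [0.0, -0.0, -1.0]]
force: [-0.2, 0.6, -0.4]
width: 0.637
grip_force: 0.0
time: 17.38
tool_pos: [0.4779, -0.2728, 0.0391]
ee_rot: [[0.214, 0.977, -0.0], [0.977, -0.214, 0.0], [0.0, -0.0, -1.0]]
force: [-0.3, -0.3, -0.5]
width: 0.639
grip_force: 0.0
```

```bash
python3 - <<'E'
from h import *
f=grab("wrist");cv2.imwrite("pics/w6.png",f["pixels"]);w=cloud(f);np.save("pics/w6.npy",w)
E
```

```text
(no output)
```

View pics/w6.png

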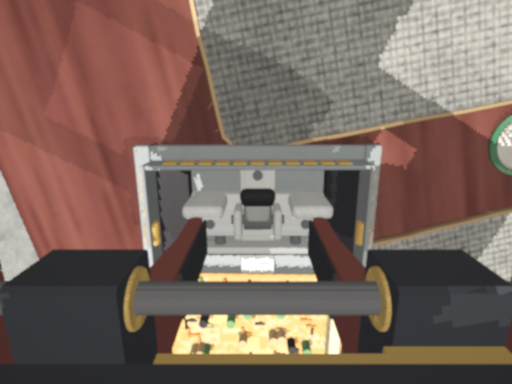

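```bash
python3 - <<'E'
from h import *
w=np.load("pics/w6.npy");f=grab("wrist");K=np.array(f["camera_matrix"]);M=np.linalg.inv(np.array(f["tool_from_camera"]))
for P in ([0,0,0],[0,.028,0],[0,-.028,0],[-.01,.028,0],[.01,.028,0]):
    q=M@np.r_[P,1];print(P,(K@q[:3]/q[2])[:2].round(1))
c=np.array([.462,-.3445]);t=np.radians(77.75);y=np.array([np.cos(t),np.sin(t)]);x=np.array([y[1],-y[0]])
for u in (196,207,320,260):
    print(u,[tuple((1000*np.array([(q[:2]-c)@x,(q[:2]-c)@y,q[2]])).round().astype(int).tolist()) for q in w[150:275:4,u]])
print(manip.observe()["tool_pos"],manip.observe()["force"])
E
```

```text
[0, 0, 0] [256.  221.4]
[0, 0.028, 0] [300.8 221.4]
[0, -0.028, 0] [211.3 221.5]
[-0.01, 0.028, 0] [300.2 236.2]
[0.01, 0.028, 0] [301.3 206.2]
196 [(-40, 115, 14), (-40, 112, 15), (-40, 110, 15), (-38, 109, 24), (-37, 108, 34), (-37, 105, 33), (-42, 97, 9), (-42, 95, 9), (-42, 92, 10), (-42, 89, 9), (-42, 86, 9), (-39, 87, 25), (-37, 88, 35), (-36, 87, 43), (-34, 88, 51), (-34, 86, 52), (-34, 83, 52), (-32, 85, 65), (-31, 85, 71), (-30, 85, 76), (-29, 85, 80), (-28, 84, 83), (-28, 83, 87), (-27, 84, 92), (-9223372036854775808, -9223372036854775808, -9223372036854775808), (-27, 80, 93), (-27, 78, 93), (-27, 76, 94), (-27, 75, 94), (-27, 73, 95), (-27, 71, 95), (-27, 70, 97)]
207 [(-32, 115, 15), (-32, 112, 16), (-32, 110, 16), (-31, 109, 28), (-30, 108, 33), (-30, 105, 32), (-34, 98, 10), (-34, 94, 9), (-34, 92, 10), (-34, 89, 10), (-34, 86, 10), (-32, 87, 24), (-30, 88, 35), (-29, 87, 43), (-28, 87, 50), (-28, 85, 52), (-28, 83, 51), (-28, 81, 52), (-32, 69, 27), (-32, 66, 28), (-33, 63, 26), (-33, 59, 25), (-36, 49, 9), (-27, 70, 63), (-27, 68, 64), (-27, 66, 65), (-27, 64, 64), (-
[... 390 characters left out ...]
 83, 87), (30, 83, 92), (29, 83, 95), (29, 81, 95), (29, 79, 96), (29, 78, 97), (29, 76, 97), (29, 74, 97), (29, 73, 98), (29, 71, 98)]
260 [(3, 115, 16), (3, 112, 15), (3, 110, 15), (3, 109, 27), (3, 107, 33), (3, 105, 33), (3, 99, 16), (3, 96, 17), (3, 93, 16), (3, 91, 17), (3, 103, 72), (2, 101, 75), (2, 99, 73), (2, 97, 74), (3, 93, 69), (3, 88, 61), (3, 83, 52), (3, 78, 46), (3, 73, 40), (3, 70, 39), (3, 62, 25), (3, 59, 26), (3, 52, 15), (3, 52, 22), (3, 52, 28), (3, 50, 31), (3, 47, 30), (3, 37, 17), (3, 33, 16), (3, 29, 15), (3, 26, 15), (3, 27, 21)]
[ 0.47793411 -0.27296518  0.03917567] [-0.08147828  0.95716197  0.09121565]<stdin>:7: RuntimeWarning: invalid value encountered in cast
```

The lugs are still at (207,205) and (310,205). The finger tips at about (205,222) seem to have passed over them. I check the tip height.

```bash
python3 - <<'E'
from h import *
w=np.load("pics/w6.npy")
c=np.array([.462,-.3445]);t=np.radians(77.75);y=np.array([np.cos(t),np.sin(t)]);x=np.array([y[1],-y[0]])
d=w[...,:2]-c;a=d@x;b=d@y;z=w[...,2]
for s in(-1,1):
    m=(z>.0545)&(s*a>.022)&(s*a<.06)&(b>.055)&(b<.09)
    k=np.argsort(z[m])[:12];print(s,(1000*np.c_[a[m][k],b[m][k],z[m][k]]).round(0).astype(int).tolist(),m.sum())
m=(z>.0545)&(a<-.022)&(b>.055)&(b<.1)&(z<.07)
print(np.histogram(a[m],10),np.percentile(b[m],[0,50,100]))
E
```

```text
-1 [[-27, 69, 62], [-27, 71, 63], [-27, 83, 63], [-27, 70, 63], [-32, 85, 63], [-31, 85, 63], [-28, 83, 63], [-27, 69, 63], [-27, 79, 64], [-27, 80, 64], [-27, 65, 64], [-27, 68, 64]] 5116
1 [[33, 84, 55], [29, 83, 63], [29, 82, 63], [30, 83, 63], [36, 84, 63], [29, 69, 63], [29, 70, 63], [29, 71, 63], [29, 70, 63], [35, 84, 63], [29, 82, 64], [29, 78, 64]] 3904
(array([ 6,  8,  9,  4,  8,  7,  7, 10,  9, 86]), array([-0.03563926, -0.03473492, -0.03383058, -0.03292624, -0.0320219 ,
       -0.03111757, -0.03021323, -0.02930889, -0.02840455, -0.02750021,
       -0.02659587])) [0.06375451 0.08301495 0.08545048]
```

```bash
python3 -m handwheel '[[56,[0,0,0.133],0],[56,[0,0,0.133],0],[56,[0.055,0.254,0.133],0],[56,[0.055,0.254,0.133],0],[56,[0.055,0.254,0],0],[56,[0.055,0.254,-0.08],0],[56,[0.055,0.254,-0.14],0],[56,[0.055,0.254,-0.14],0]]'
python3 - <<'E'
from h import *
f=grab("wrist");w=cloud(f)
c=np.array([.462,-.3445]);t=np.radians(77.75);y=np.array([np.cos(t),np.sin(t)]);x=np.array([y[1],-y[0]])
d=w[...,:2]-c;a=d@x;b=d@y;z=w[...,2];p=manip.observe()["tool_pos"][:2]-c;print("tcp a,b",p@x,p@y)
for s in(-1,1):
    m=(z>.037)&(s*a>.022)&(s*a<.06)&(b>.092)&(b<.13)
    k=np.argsort(z[m])[:60:5];print(s,(1000*np.c_[a[m][k],b[m][k],z[m][k]]).round(0).astype(int).tolist(),np.percentile(b[m&(z<.06)],[0,100]).round(4))
E
```

```text
time: 18.48
tool_pos: [0.4856, -0.2343, 0.0174]
ee_rot: [[0.214, 0.977, -0.001], [0.977, -0.214, 0.001], [0.001, -0.002, -1.0]]
force: [-0.1, -1.0, 0.1]
width: 0.64
grip_force: 0.0
tcp a,b 0.00010103977903158915 0.11258918581435212
-1 [[-27, 108, 41], [-27, 123, 42], [-27, 122, 42], [-27, 108, 42], [-27, 120, 42], [-27, 110, 42], [-27, 115, 43], [-34, 124, 43], [-27, 113, 43], [-27, 117, 43], [-35, 124, 44], [-27, 115, 44]] [0.1028 0.1247]
1 [[29, 121, 41], [29, 123, 42], [29, 123, 42], [29, 110, 42], [33, 124, 42], [34, 124, 43], [29, 118, 43], [29, 123, 43], [31, 124, 43], [29, 118, 44], [29, 118, 44], [32, 124, 44]] [0.103  0.1245]
```

```bash
python3 -m handwheel '[[56,[-0.0085,-0.039,0],0],[56,[-0.017,-0.078,0],0],[56,[-0.0212,-0.098,0],0],[56,[-0.0255,-0.117,0],0],[56,[-0.0297,-0.137,0],0]]'
python3 -m handwheel '[[56,[-0.0057,-0.026,0],0],[56,[-0.0113,-0.052,0],0],[56,[-0.0170,-0.078,0],0],[56,[-0.0226,-0.104,0],0],[56,[-0.0283,-0.13,0],0]]'
```

```text
time: 19.15
tool_pos: [0.4824, -0.2544, 0.0186]
ee_rot: [[0.214, 0.977, 0.001], [0.977, -0.214, 0.001], [0.001, 0.001, -1.0]]
force: [3.2, 4.8, 2.6]
width: 0.635
grip_force: 2.9
time: 19.77
tool_pos: [0.4782, -0.2736, 0.0186]
ee_rot: [[0.214, 0.977, 0.001], [0.977, -0.214, 0.001], [0.002, 0.001, -1.0]]
force: [2.8, 6.0, 3.1]
width: 0.636
grip_force: 3.3
```

```bash
python3 -m handwheel '[[56,[-0.0042,-0.0195,0],0],[56,[-0.0085,-0.039,0],0],[56,[-0.0127,-0.0585,0],0],[56,[-0.017,-0.078,0],0],[56,[-0.0212,-0.0975,0],0],[56,[-0.0255,-0.117,0],0]]'|grep -E "pos|force:"
for k in 1; do python3 -m handwheel '[[56,[-0.0014,-0.0065,0],0],[56,[-0.0028,-0.013,0],0]]'|grep -E "pos|force:"; done
python3 -m handwheel '[[56,[-0.0014,-0.0065,0],0]]'|grep -E "time|pos|force:"
python3 -m handwheel '[[56,[-0.0014,-0.0065,0],0]]'|grep -E "time|pos|force:"
python3 -m handwheel '[[56,[-0.0014,-0.0065,0],0]]'|grep -E "time|pos|force:"
```

```text
tool_pos: [0.4744, -0.2911, 0.0186]
force: [3.0, 4.9, 2.9]
grip_force: 3.2
tool_pos: [0.474, -0.2931, 0.0186]
force: [2.6, 5.7, 4.7]
grip_force: 3.2
time: 20.9
tool_pos: [0.4737, -0.294, 0.0186]
force: [2.8, 6.5, 2.8]
grip_force: 3.2
time: 21.02
tool_pos: [0.4735, -0.2949, 0.0186]
force: [2.5, 4.7, 2.8]
grip_force: 3.2
time: 21.15
tool_pos: [0.4733, -0.2959, 0.0187]
force: [2.2, 5.8, 3.8]
grip_force: 3.2
```

```bash
python3 -m handwheel '[[56,[-0.0014,-0.0065,0],0]]'|grep -E "pos|force:"
python3 -m handwheel '[[56,[-0.0014,-0.0065,0],0]]'|grep -E "pos|force:"
python3 -m handwheel '[[56,[-0.0014,-0.0065,0],0]]'|grep -E "pos|force:"
```

```text
tool_pos: [0.4731, -0.2969, 0.0186]
force: [3.8, 5.4, 3.1]
grip_force: 3.2
tool_pos: [0.4729, -0.2978, 0.0186]
force: [3.1, 5.8, 2.8]
grip_force: 3.2
tool_pos: [0.4727, -0.2988, 0.0186]
force: [3.8, 5.4, 3.4]
grip_force: 3.2
```

```bash
python3 -m handwheel '[[56,[-0.0014,-0.0065,0],0]]'|grep -E "pos|force:"
python3 -m handwheel '[[56,[-0.0014,-0.0065,0],0]]'|grep -E "pos|force:"
```

```text
tool_pos: [0.4725, -0.2998, 0.0186]
force: [3.1, 6.9, 3.8]
grip_force: 3.6
tool_pos: [0.4723, -0.3004, 0.0186]
force: [4.5, 6.5, 3.6]
grip_force: 4.2
```

```bash
python3 - <<'E'
from h import *
from bench import manip
f=grab("top");F=[]
for i in range(3):
    grab("top");F.append(manip.observe()["force"])
print(np.mean(F,0))
w=cloud(f).reshape(-1,3)
E
```

```text
[3.3142383  7.57853079 3.21431829]
```

```bash
python3 -m handwheel '[[56,[-0.001,-0.0045,0],0]]'|grep -E "pos|force:"
python3 -m handwheel '[[56,[-0.001,-0.0045,0],0]]'|grep -E "pos|force:"
python3 - <<'E'
from h import *
F=[];G=[]
for i in range(5):
    grab("top");s=manip.observe();F.append(s["force"]);G.append(s["grip_force"])
m=np.mean(F,0);print(m,m[0]*.212+m[1]*.977,np.mean(G),s["tool_pos"],s["time"])
E
```

```text
tool_pos: [0.4722, -0.3008, 0.0186]
force: [4.5, 8.6, 4.2]
grip_force: 4.3
tool_pos: [0.4721, -0.3014, 0.0186]
force: [3.5, 7.6, 4.2]
grip_force: 4.5
[3.8579276  7.72278294 4.53658196] 8.363039584942562 4.243038173764944 [ 0.47208763 -0.3015307   0.01862639] 22.475
```

```bash
python3 -m handwheel '[[56,[-0.001,-0.0045,0],0]]'|grep -E "pos|force:"
python3 - <<'E'
from h import *
F=[];G=[]
for i in range(4):
    grab("top");s=manip.observe();F.append(s["force"]);G.append(s["grip_force"])
m=np.mean(F,0);print(m,m[0]*.212+m[1]*.977,np.mean(G),s["tool_pos"],s["time"])
E
```

```text
tool_pos: [0.472, -0.302, 0.0186]
force: [4.3, 8.8, 4.9]
grip_force: 4.7
[3.87830085 8.09601858 3.84846251] 8.732009927841254 4.45884995162487 [ 0.47195858 -0.30209748  0.01863077] 22.8
```

```bash
python3 -m handwheel '[[56,[0.014,0.065,0],0],[56,[0.0283,0.13,0],0],[56,[0.0283,0.13,0.25],0],[0,[0.0283,0.13,0.6],0],[0,[0.0283,0.13,0.9],0],[0,[0.0283,0.13,0.9],0],[0,[0.0283,0.13,0.9],0],[0,[0.0283,0.13,0.9],0]]' 20
python3 - <<'E'
from h import *
f=grab("wrist");w=cloud(f);cv2.imwrite("pics/w7.png",f["pixels"]);np.save("pics/w7.npy",w)
c=np.array([.462,-.3445]);t=np.radians(77.75);y=np.array([np.cos(t),np.sin(t)]);x=np.array([y[1],-y[0]])
d=w[...,:2]-c;a=d@x;b=d@y;z=w[...,2];p=manip.observe()["tool_pos"][:2]-c;print("tcp a,b",p@x,p@y)
for lo,hi in((-.006,.006),(.026,.036),(-.036,-.026)):
    m=(a>lo)&(a<hi)&(z<.085)
    print(lo,[(int(round(1000*bb)),int(1000*np.median(z[m&(abs(b-bb)<.0015)])) if (m&(abs(b-bb)<.0015)).any() else -1) for bb in np.arange(.07,-.115,-.003)])
E
```

```text
time: 23.8
tool_pos: [0.4742, -0.2833, 0.1515]
ee_rot: [[0.214, 0.977, -0.003], [0.977, -0.214, 0.002], [0.001, -0.003, -1.0]]
force: [-0.5, 0.6, 0.3]
width: 0.107
grip_force: 0.0
tcp a,b -0.0009195784273585696 0.06230154119833356
-0.006 [(70, 15), (67, 15), (64, 15), (61, 15), (58, 15), (55, 15), (52, 15), (49, 16), (46, 72), (43, 73), (40, 16), (37, 15), (34, 16), (31, 54), (28, 52), (25, 48), (22, 43), (19, 39), (16, 39), (13, 36), (10, -1), (7, 25), (4, 25), (1, -1), (-2, 25), (-5, 30), (-8, 28), (-11, 22), (-14, 22), (-17, 21), (-20, 22), (-23, 21), (-26, 22), (-29, 22), (-32, 22), (-35, 22), (-38, 21), (-41, 22), (-44, 22), (-47, 22), (-50, 21), (-53, 22), (-56, 21), (-59, -1), (-62, -1), (-65, -1), (-68, -1), (-71, -1), (-74, -1), (-77, -1), (-80, -1), (-83, -1), (-86, -1), (-89, -1), (-92, 34), (-95, 34), (-98, 33), (-101, -1), (-104, 29), (-107, 31), (-110, -1), (-113, -1)]
0.026 [(70, 9), (67, 9), (64, 9), (61, 9), (58, 9), (55, 9), (52, 9), (49, 9), (46, 9), (43, 9), (40, 9), (37, 9), (34, 24), (31, 36), (28, 52), (25, 51), (22, -1), (19, -1), (16, 25), (13, 26), (10, 26),
[... 401 characters left out ...]
-104, -1), (-107, -1), (-110, -1), (-113, -1)]
-0.036 [(70, 9), (67, 9), (64, 9), (61, 9), (58, 9), (55, 9), (52, 9), (49, 9), (46, 9), (43, 9), (40, 10), (37, 9), (34, 20), (31, 39), (28, 52), (25, 51), (22, -1), (19, -1), (16, 25), (13, 26), (10, 26), (7, 25), (4, 25), (1, -1), (-2, 27), (-5, 29), (-8, -1), (-11, -1), (-14, -1), (-17, -1), (-20, -1), (-23, -1), (-26, -1), (-29, -1), (-32, -1), (-35, -1), (-38, -1), (-41, -1), (-44, -1), (-47, -1), (-50, -1), (-53, -1), (-56, -1), (-59, -1), (-62, -1), (-65, -1), (-68, -1), (-71, -1), (-74, -1), (-77, -1), (-80, -1), (-83, -1), (-86, -1), (-89, -1), (-92, -1), (-95, -1), (-98, -1), (-101, -1), (-104, -1), (-107, -1), (-110, -1), (-113, -1)]
```

View pics/w7.png

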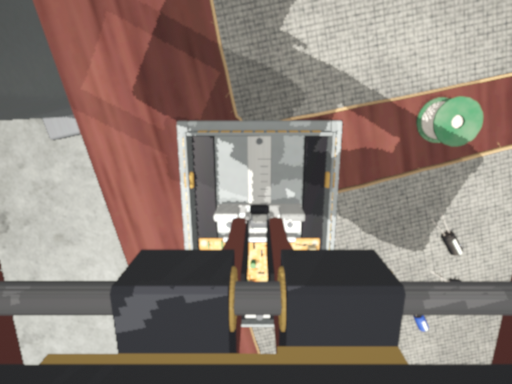

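The stop stands forward with the board against the fence at the bottom. The lugs are at (229,214) and (290,214), and the lever tip is at (260,209), still open.

```bash
python3 -m handwheel '[[0,[0.026,0.088,0],0],[0,[0.026,0.088,-0.2],0],[0,[0.026,0.088,-0.4],0],[0,[0.026,0.088,-0.55],0],[0,[0.026,0.088,-0.597],0],[0,[0.026,0.088,-0.597],0]]' | grep -vE rot
python3 -m handwheel '[[0,[-0.0255,-0.1173,0.013],0],[0,[-0.038,-0.175,0.025],0],[0,[-0.051,-0.235,0.04],0],[0,[-0.0651,-0.2997,0.053],0],[0,[-0.074,-0.34,0.053],0],[0,[-0.0835,-0.3844,0.047],0]]' | grep -vE rot
```

```text
time: 24.6
tool_pos: [0.4792, -0.2705, 0.0633]
force: [0.5, 0.7, 0.4]
width: 0.006
grip_force: 0.0
time: 25.35
tool_pos: [0.4666, -0.3291, 0.0706]
force: [-0.3, 0.8, 0.1]
width: 0.002
grip_force: 0.0
```

```bash
python3 -m handwheel '[[0,[-0.0085,-0.039,-0.014],0],[0,[-0.017,-0.078,-0.033],0],[0,[-0.024,-0.11,-0.062],0],[0,[-0.031,-0.143,-0.097],0],[0,[-0.0345,-0.16,-0.127],0]]' | grep -vE rot
python3 -m handwheel '[[0,[-0.0035,-0.016,-0.03],0],[0,[-0.0035,-0.016,-0.04],0]]' | grep -vE rot
```

```text
time: 25.98
tool_pos: [0.4614, -0.3529, 0.0511]
force: [0.1, -0.3, -0.1]
width: 0.004
grip_force: 0.0
time: 26.22
tool_pos: [0.4608, -0.355, 0.0452]
force: [-0.5, 0.4, 0.6]
width: 0.007
grip_force: 0.0
```

```bash
python3 - <<'E'
from h import *
f=grab("wrist");w=cloud(f);cv2.imwrite("pics/w8.png",f["pixels"][100:300,130:400]);
c=np.array([.462,-.3445]);t=np.radians(77.75);y=np.array([np.cos(t),np.sin(t)]);x=np.array([y[1],-y[0]])
d=w[...,:2]-c;a=d@x;b=d@y;z=w[...,2];p=manip.observe()["tool_pos"]; q=p[:2]-c;print("tcp a,b,z",q@x,q@y,p[2])
m=(abs(a-.002)<.012)&(z<.13)
for bb in np.arange(.06,-.06,-.003):
    k=m&(abs(b-bb)<.0015)
    if k.any(): print(int(round(1000*bb)),(1000*np.percentile(z[k],[0,50,100])).astype(int).tolist(),end=' ')
E
```

```text
tcp a,b,z 0.001118630536039619 -0.010434794988891423 0.04520442163748935
60 [13, 15, 17] 57 [14, 15, 17] 54 [13, 15, 17] 51 [13, 15, 17] 48 [13, 16, 74] 45 [13, 73, 75] 42 [14, 73, 75] 39 [9, 70, 72] 36 [9, 64, 66] 33 [8, 59, 62] 30 [8, 54, 58] 27 [24, 42, 54] 24 [24, 42, 49] 21 [24, 41, 45] 18 [34, 39, 43] 15 [31, 38, 43] 12 [25, 37, 42] 9 [24, 25, 43] 6 [23, 25, 41] 3 [23, 25, 117] 0 [14, 92, 127] -3 [13, 30, 127] -6 [27, 30, 99] -9 [20, 22, 100] -12 [20, 22, 101] -15 [20, 22, 102] -18 [20, 61, 126] -21 [125, 125, 126]
```

View pics/w8.png

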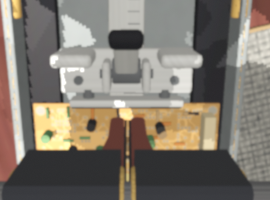

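The lever is still open, its tip at b = +45 mm and crop pixel (125,40). The shut fingers passed over it, so their tips sit above the nominal TCP. I measure by how much.

```bash
python3 - <<'E'
from h import *
f=grab("wrist");w=cloud(f)
c=np.array([.462,-.3445]);t=np.radians(77.75);y=np.array([np.cos(t),np.sin(t)]);x=np.array([y[1],-y[0]])
d=w[...,:2]-c;a=d@x;b=d@y;z=w[...,2]
m=(abs(a)<.03)&(z<.12)&(z>.035)&(b<.002)
k=np.argsort(z[m])[:200:8];print((1000*np.c_[a[m][k],b[m][k],z[m][k]]).round(0).astype(int).tolist(),m.sum())
m2=m&(z<.09);print(np.percentile(b[m2],[0,50,100]),np.percentile(a[m2],[0,50,100]))
# image samples of the finger: column profile
for u in (250,262):
  print(u,[(v,)+tuple((1000*np.array([a[v,u],b[v,u],z[v,u]])).round().astype(int).tolist()) for v in range(196,262,5) if z[v,u]==z[v,u]])
E
```

```text
[[2, -95, 35], [3, -1, 69], [1, 0, 70], [10, 1, 70], [8, 1, 71], [-3, 1, 71], [5, 1, 71], [-1, 1, 72], [10, 1, 72], [-7, 1, 72], [1, 0, 73], [3, -1, 73], [4, 1, 73], [7, 1, 74], [8, 1, 74], [-2, 1, 74], [-1, 1, 75], [-4, 1, 75], [-5, 1, 76], [3, 0, 76], [2, -1, 77], [3, -1, 77], [-1, 1, 77], [4, 1, 77], [11, 1, 78]] 1484
[-0.0973738   0.00089544  0.00165993] [-0.006997    0.0018183   0.01112657]
250 [(196, -3, -1, 19), (201, -3, -2, 30), (206, -3, -5, 30), (211, -3, -12, 22), (216, -3, -15, 23), (221, -2, 1, 74), (226, -2, 1, 82), (231, -2, 1, 88), (236, -1, 1, 95), (241, -1, 1, 100), (246, -1, 1, 105), (251, 0, 23, 156), (256, 0, 23, 158), (261, 0, 23, 161)]
262 [(196, 5, -1, 20), (201, 5, -2, 30), (206, 5, -5, 31), (211, 5, -12, 21), (216, 5, -15, 22), (221, 4, 1, 75), (226, 4, 1, 82), (231, 4, 1, 88), (236, 4, -1, 91), (241, 4, 1, 100), (246, 4, 1, 105), (251, 4, 1, 110), (256, 4, 1, 114), (261, 4, 1, 120)]
```

```bash
python3 -m handwheel '[[0,[0,0,0.2],0],[0,[0,0,0.25],0],[0,[0.06,0.28,0.25],0],[0,[0.1223,0.563,0.25],0],[0,[0.1223,0.563,0.25],0],[0,[0.1223,0.563,0.1],0],[0,[0.1223,0.563,-0.03],0],[0,[0.1223,0.563,-0.045],0],[0,[0.1223,0.563,-0.045],0]]' | grep -vE rot
python3 -m handwheel '[[0,[-0.0255,-0.1173,0.013],0],[0,[-0.038,-0.175,0.025],0],[0,[-0.051,-0.235,0.04],0]]' | grep -vE rot
python3 -m handwheel '[[0,[-0.0141,-0.0647,0.013],0],[0,[-0.0231,-0.105,0.013],0],[0,[-0.0325,-0.1494,0.007],0]]' | grep -vE rot
```

```text
time: 27.45
tool_pos: [0.4795, -0.2713, 0.039]
force: [-0.3, 0.3, 0.1]
width: 0.003
grip_force: 0.0
time: 27.82
tool_pos: [0.472, -0.307, 0.0456]
force: [1.9, 1.8, 2.1]
width: 0.003
grip_force: 1.2
time: 28.2
tool_pos: [0.4667, -0.3286, 0.0457]
force: [1.1, 2.3, -0.8]
width: 0.005
grip_force: 1.1
```

Contact is felt now, with about 2 N on the lever. I continue over and down.

```bash
python3 -m handwheel '[[0,[-0.0085,-0.039,-0.014],0],[0,[-0.017,-0.078,-0.033],0],[0,[-0.024,-0.11,-0.062],0],[0,[-0.031,-0.143,-0.097],0],[0,[-0.0345,-0.16,-0.127],0]]' | grep -vE rot
python3 -m handwheel '[[0,[-0.0035,-0.016,-0.015],0],[0,[-0.0035,-0.016,-0.03],0]]' | grep -vE rot
python3 -m handwheel '[[0,[0,0,-0.008],0],[0,[0,0,-0.015],0]]' | grep -vE rot
```

```text
time: 28.82
tool_pos: [0.4614, -0.3524, 0.0265]
force: [0.1, 3.2, 2.9]
width: 0.004
grip_force: 1.9
time: 29.08
tool_pos: [0.461, -0.3552, 0.0225]
force: [-2.7, 1.8, 12.7]
width: 0.01
grip_force: 6.8
time: 29.32
tool_pos: [0.4612, -0.3554, 0.022]
force: [-5.8, 4.8, 23.6]
width: 0.003
grip_force: 12.2
```

```bash
python3 -m handwheel '[[0,[0,0,0.05],0],[0,[0,0,0.4],0],[0,[0,0,0.8],0],[0,[0,0,1],0],[0,[0,0,1],0]]' | grep -vE rot
python3 -m handwheel '[[0,[0,0,0.2],0],[0,[0,0,0.2],0],[0,[0,0,0.2],0]]' | grep -vE rot
python3 - <<'E'
from h import *
f=grab("wrist");w=cloud(f);cv2.imwrite("pics/w9.png",f["pixels"])
c=np.array([.462,-.3445]);t=np.radians(77.75);y=np.array([np.cos(t),np.sin(t)]);x=np.array([y[1],-y[0]])
d=w[...,:2]-c;a=d@x;b=d@y;z=w[...,2]
for lo,hi in((-.004,.008),(.026,.036),(-.036,-.026),(.045,.055)):
    m=(a>lo)&(a<hi)&(z<.085)
    print(lo,[(int(round(1000*bb)),int(1000*np.median(z[m&(abs(b-bb)<.0012)]))) for bb in np.arange(.04,-.115,-.0025) if (m&(abs(b-bb)<.0012)).any()])
E
```

```text
time: 29.95
tool_pos: [0.4629, -0.357, 0.173]
force: [0.8, 1.1, -0.3]
width: 0.003
grip_force: 0.0
time: 30.32
tool_pos: [0.4605, -0.3543, 0.1983]
force: [-0.2, 0.0, -0.1]
width: 0.007
grip_force: 0.0
-0.004 [(40, 15), (38, 15), (35, 15), (32, 20), (30, 25), (27, 25), (25, 36), (22, 41), (20, 42), (17, 42), (15, 42), (12, 41), (10, 38), (7, 38), (5, 39), (2, 39), (0, 40), (-3, 41), (-5, 41), (-8, 42), (-10, 42), (-13, 43), (-15, 44), (-18, 45), (-20, 46), (-23, 47), (-25, 47), (-28, 48), (-30, 47), (-35, 31), (-38, 22), (-40, 22), (-43, 22), (-45, 22), (-48, 22), (-50, 21), (-53, 21), (-55, 21), (-58, 21), (-60, 21), (-63, 21), (-65, 21), (-68, 22), (-70, 21), (-73, 22)]
0.026 [(40, 9), (38, 9), (35, 9), (32, 34), (30, 52), (27, 52), (25, 51), (22, 26), (20, 25), (17, 25), (15, 25), (12, 26), (10, 26), (7, 26), (5, 25), (2, 25), (0, 25), (-3, 30), (-5, 29), (-8, 23), (-10, 21), (-13, 22), (-15, 22), (-18, 22), (-20, 22), (-23, 22), (-25, 22), (-28, 22), (-30, 21), (-33, 22), (-35, 22), (-38, 22), (-40, 22), (-43, 22), (-45, 22), (-48, 21), (-50, 22), (-53, 21), (-55, 21), (-58, 21), 
[... 755 characters left out ...]
90, 26), (-93, 30), (-95, 30), (-98, 30), (-105, 23), (-108, 33)]
0.045 [(40, 18), (38, 19), (35, 18), (32, 19), (30, 19), (27, 19), (25, 19), (22, 19), (20, 19), (17, 19), (15, 19), (12, 19), (10, 19), (7, 19), (5, 19), (2, 19), (0, 18), (-3, 18), (-5, 19), (-8, 21), (-10, 22), (-13, 24), (-15, 22), (-18, 21), (-20, 22), (-23, 22), (-25, 22), (-28, 22), (-30, 22), (-33, 22), (-35, 22), (-38, 21), (-40, 22), (-43, 22), (-45, 22), (-48, 22), (-50, 21), (-53, 22), (-55, 21), (-58, 22), (-60, 22), (-63, 21), (-65, 22), (-68, 22), (-70, 22), (-73, 22), (-75, 22), (-78, 22), (-80, 22), (-83, 21), (-85, 22), (-88, 22), (-90, 25), (-93, 30), (-95, 30), (-98, 30), (-103, 19), (-105, 26), (-108, 32)]
```

View pics/w9.png

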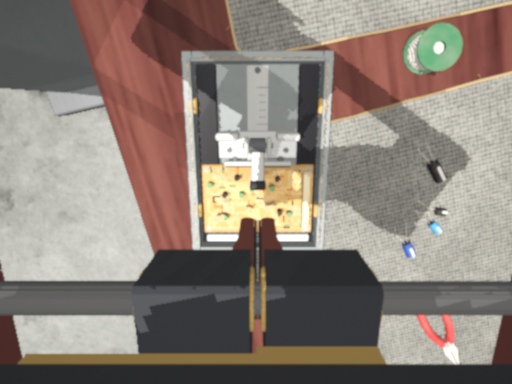

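The lever lies forward with its tip at (258,185), about 15° above level. The board fills the space from the jaw at (258,163) to the fence at (258,238), and the robot is clear of everything.

```bash
python3 -c "
from bench import manip
print(manip.job_done())"
```

```text
the job is handed in; nothing more can be done
None
```

I handed the job in at about 30 s of the 58 s: the cover is flat on the bench, the board is held against the fence with the jaw about 2.4 mm in, judging by push force and travel, and the lever is fully over; I did not re-check the pliers, pump or meter.

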